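Snap the tea tin's hook onto the stand's loop

TASK

Hang the blue tea tin on the stand: hold it by the black grip on top, press the brass gate of its snap hook down on the front bar of the stand's loop until the bar has passed inside and the gate has sprung shut, then tug the tin upward with about 10 N for a moment to prove that the shut gate holds the bar. Finally lower it gently so that it hangs still from the bar, clear of the worktop, and let go; never load the hook and the loop with more than 20 N, and leave the salt shaker, the pepper mill and the green cup where they are.

Things in the scene. Friction and masses are not known exactly. Their poses are not given: they have to be found in the camera images.
- tin: Blue tea tin standing loose and upright on the worktop: 54 mm diameter, aluminium lid 55 mm with its top at z 60 mm, about 0.24 kg. On the lid a rigid steel snap hook, flat, 10 mm thick in y, in the tin's xz plane, opening downward; its spine (x -20..-12 mm, z 60..142) joins it to the lid. Origin: centre of the underside; z up, +x from the spine to the hook's nose.
- tin_grip (a point): Middle of the black rubber grip block, 160 mm above the tin's underside, on its axis: 16 mm (tin x) by 14 mm (tin y), 36 mm high (z 142..178), standing on the hook's crown. Axes as the tin's.
- hook_mouth (a point): Middle of the shut gate (brass rod, 6 mm thick) across the hook's mouth, 98 mm above the tin's underside, on its axis. The nose, at x +12..+20 mm, ends in a rounded tip 94 mm above the underside. Between this tip and the lid a 34 mm high gap is open towards +x: through it a bar comes in under the gate. Axes as the tin's.
- hook_crown (a point): Middle of the underside of the hook's rigid crown, 134 mm above the tin's underside, on its axis; the tin hangs by it. The crown is 8 mm thick. The inside of the hook is 24 mm wide (x -12..+12) and 36 mm high from the gate's centre line to here. Axes as the tin's. Hung, the tin's underside is 14 to 26 mm above the worktop.
- tin_gate (a joint): Angle of the sprung gate, rad: 0 shut, to 1.4 swung up into the hook. Pin at the tin's x -11, z 98 mm; 20 mm long. Spring 0.056 N m at 0 plus 0.035 per rad: the loop's bar needs 4 to 11 N to push it up and lies 20 to 27 mm above the pin when it springs shut below; at 32 mm the bar meets the crown. Pulled from inside, the shut gate is a rigid stop (bar 7 mm above the pin).
- stand: Fixed dark steel stand: 100 x 100 x 10 mm foot and a round post to 178 mm. On the post a tightly clamped aluminium collar with a thumbscrew carries a horizontal bracket loop of 8 mm round steel bar that reaches out along the stand's -x (towards the robot). The collar sits from 6 mm below to 6 mm above its nominal height; this is not measured. Origin: centre of the foot's underside, z up.
- loop_bar (a point): Middle of the loop's 8 mm round front bar at its NOMINAL height, 150 mm above the worktop, 85 mm from the post's axis: the real bar is straight above or below, up to 6 mm off, so feel for it. Axes as the stand's; the bar runs 42 mm along y, 34 mm clear between the side bars. Opening for the hook's nose behind it (+x), 50 mm deep; the spine stays on the -x side. Rigid.
- salt_shaker: Salt shaker with grey cap, 44 mm diameter, 90 mm high, bystander; origin at the centre of its underside.
- pepper_mill: Dark wooden pepper mill, 55 mm diameter, 168 mm high, bystander; origin at the centre of its underside.
- espresso_cup_1: Grey-green handleless cup, 62 mm diameter, 58 mm high, bystander; origin at the centre of its underside.
Not all that is in view belongs to the job. Leave any orange, purple or red look-alike of the tin alone.

How it is judged:
On the way, in this order (a step that is already met when the one before it is completed fails the run):
1. the bar is inside the hook and the gate has sprung shut beneath it (value of joint tin_gate below 0.12 rad and z of loop_bar in the frame of tin between 0.105 and 0.14 m and x of loop_bar in the frame of tin between -0.013 and 0.013 m and horizontal distance between loop_bar and tin below 0.03 m), for 0.1 s.
2. the tin is tugged upward: the shut gate pulls on the bar from below with more than 5 N for 0.3 s (value of joint tin_gate below 0.12 rad and contact force between tin and stand above 5 N and z of loop_bar in the frame of tin between 0.0965 and 0.116 m), for 0.3 s.
At the end, for the whole second after the job is handed in: The tin hangs by its hook's crown from the loop's front bar: nominal bar point inside the hook, 120 to 140 mm above the tin's underside and within 13 mm of its axis in x; gate shut (under 0.12 rad); underside over 8 mm above the worktop; upright within 0.35 rad; slower than 0.05 m/s (value of joint tin_gate below 0.12 rad and z of loop_bar in the frame of tin between 0.12 and 0.14 m and x of loop_bar in the frame of tin between -0.013 and 0.013 m and contact force between tin and stand above 0.5 N and height (world z) of tin above 0.008 m and angle between tin's own z axis and vertical below 0.35 rad and linear speed of tin below 0.05 m/s); the robot touches nothing.
It fails at once if hook and loop loaded with more than 20 N (contact force between tin and stand above 20 N).
It fails at once if a bystander moved more than 25 mm (distance of any of salt_shaker, pepper_mill, espresso_cup_1 from where it was at the start of the episode above 0.025 m).
It also fails if it takes over 72 s, if anything falls off the work surface, if the arm or the gripper's body presses on something with over 40 N, if the wrist force passes 120 N, or if a joint passes its speed limit or range.

ROBOT

A 7-joint arm with a two-finger parallel gripper is mounted at the origin on a cart in front of the work surface, level with it; the furniture and walls round the work are solid. World frame = base frame: x ahead of the robot, y to its left, z up, the work surface at z = 0. Lengths are in m, angles in rad, forces in N, time in s.
With the tool pointing down it reaches from about 0.4 to 0.925 m from the base axis. Payload 4.1 kg.
Tool frame: the origin (TCP) lies between the finger pads; the fingertips stand 11 mm ahead of it and the grasp point (between the pads) lies 8 mm behind it; z points along the fingers, y is the line along which they close (so a half turn about z gives the same grasp; the last joint's range is limited). The gripper opens to 85 mm and grips with 20 to 120 N. Pads are 22 mm wide; open, the fingers measure 114 mm over their backs; the gripper's body (76 mm by 85 mm) begins 54 mm behind the grasp point. The pads swing forward as they close: fully open they stand 13 mm farther back than shut.
Start: joints at [-1.289, 0.398, 0.045, 1.537, -0.019, 1.207, -0.051], TCP at [0.242, 0.603, 0.242] pointing down, gripper open.
Joint ranges: [-2.82, 2.82], [-0.49, 2.23], [-1.37, 1.46], [0, 2.46], [-1.36, 4.5], [0.23, 2], [-2.94, 2.94]. Speed limits (rad/s): [2.57, 2.57, 3.14, 3.14, 3.14, 3.14, 3.14].

INTERFACE

Orientations are given as [roll, pitch, yaw] about the fixed x, y, z axes, in that order (R = Rz(yaw) Ry(pitch) Rx(roll)).
In Python, from bench import env gives the robot as it stands.
- The arm moves only by the tool arm_command, never from a script. Its argument "increments" is a list of rows, each a list of 4 numbers: the shift along the tool's x, y, z in cm, then the turn about the tool's z in rad. In form: [[x, y, z, roll], ...]. A call has 1 to 5 rows; each row is the pose to reach, as a shift and turn from the pose commanded when the call began, along the tool's axes at that moment; what a row does not reach only later rows make up. A row lasts 1/8 s, in which the tool goes at most 62.5 mm and 10.7 degrees, less where a joint would pass 70% of its speed; a pose out of reach is approached as far as the arm can. A call with a gripper value outside its range is refused whole. "fingers" is the finger opening in cm, from 0 to 8.54, set as the call begins (left out, the last holds). The fingers move at their own pace and stop on an object; "grip_force" is the grip in N (left out, the last holds). Time passes only in rows, so rows that repeat a pose let the fingers close. It gives the time, the measured TCP pose, the force, the opening and the grip force at its end, in the units of the state.
- env.state(): the state, without advancing time (a new reading comes with each control period).
- env.get_image(name): name is "side" or "top"; returns the picture (420x560x3 uint8, red, green, blue); there is no depth.
- env.get_calibration(name): a dict with "intrinsics" (3x3 intrinsics, pixels), "extrinsics" (4x4, takes a point from world to camera coordinates). Camera axes: x right, y up, looking along -z (the intrinsics and any distortion apply to the point x, -y, -z); pixel columns grow to the right and rows downward; lengths in m; the calibration is good to about 2 mm. A picture is of the moment at which its call begins. get_calibration takes no time and is no camera call.
- env.close_job(): hands the job in; it is judged then, once.
The state is a dict: "time": time; "joint_positions": joint angles; "joint_vel": joint speeds; "joint_efforts": joint torques, N m; "position": TCP position; "tool_rot": TCP orientation; "contact_force": force on the tool from outside, world axes, zero at the start; "moment": the same for the moment, N m; "gripper_width": finger opening in m; "gripper_force": force on a finger pad.
Only numpy, scipy, OpenCV 4.12 (cv2) and the standard library are available. Lean on these libraries where they do the work, as an engineer would, in place of code of your own. Each camera call takes 0.05 s, during which the arm holds its last target. There are 200 camera calls.

## Working session

There is one attempt and no reset: what is moved stays moved. The work goes in short steps, Python scripts to look and compute and a tool call to move; the robot and the scene stay as the last step left them, time stands still between calls to the robot, and variables do not carry over. Pictures are saved under pics/ and viewed, at most 10 in all, crops included, and the job is handed in when it is done.

Besides the shell and the picture viewer there is one more tool, called after "Emit:" as name(argument=value, ...), one argument or row to a line, values as JSON. arm_command: Moves the arm, as the interface text tells. Its arguments: {"type":"object","properties":{"increments":{"type":"array","items":{"type":"array","items":{"type":"number"}}},"fingers":{"type":"number"},"grip_force":{"type":"number"}},"required":["increments"]}

```bash
mkdir -p pics
python3 - <<'E'
from bench import env
import cv2
for n in("side","top"):
    cv2.imwrite(f"pics/{n}0.png",env.get_image(n)[:,:,::-1]); c=env.get_calibration(n); print(n,c)
s=env.state(); print(s)
E
```

```text
side {'intrinsics': array([[475.3817346 ,   0.        , 279.65801567],
       [  0.        , 475.3817346 , 206.41070369],
       [  0.        ,   0.        ,   1.        ]]), 'extrinsics': array([[ 0.93901897, -0.3437027 ,  0.01057474, -0.29827401],
       [ 0.18595308,  0.53342398,  0.82515472, -0.3034627 ],
       [-0.28924872, -0.77286953,  0.56480782, -0.8634407 ],
       [ 0.        ,  0.        ,  0.        ,  1.        ]])}
top {'intrinsics': array([[403.57867297,   0.        , 284.34326028],
       [  0.        , 403.57867297, 209.70592631],
       [  0.        ,   0.        ,   1.        ]]), 'extrinsics': array([[-0.02256593, -0.99906263,  0.03694094,  0.24455601],
       [ 0.99830436, -0.02053483,  0.05446774, -0.39454867],
       [-0.05365811,  0.03810742,  0.99783197, -0.96901062],
       [ 0.        ,  0.        ,  0.        ,  1.        ]])}
{'time': 0.1, 'joint_positions': array([-1.28897575,  0.39912573,  0.04507371,  1.53777616, -0.01868715,
        1.20690251, -0.05070568]), 'joint_vel': array([-1.10899025e-03, -4.72561095e-04, -7.65836198e-05, -4.36388927e-03,
       -2.51998805e-04, -1.52379379e-03, -6.09970858e-04]), 'joint_efforts': array([ 3.22820837e-03, -4.76260400e+01,  1.37025911e+00, -2.54949439e+01,
        1.20163051e-02,  5.06712808e-03,  6.42222233e-06]), 'position': array([0.24138596, 0.6029124 , 0.24135327]), 'tool_rot': array([-3.13980868e+00,  1.50384811e-04,  2.76084830e+00]), 'contact_force': array([ 0.36960501, -0.22450004,  0.24294108]), 'moment': array([-0.00798739, -0.06525712,  0.01494241]), 'gripper_force': 0.0, 'gripper_width': 0.08543363416316897}
```

View pics/side0.png

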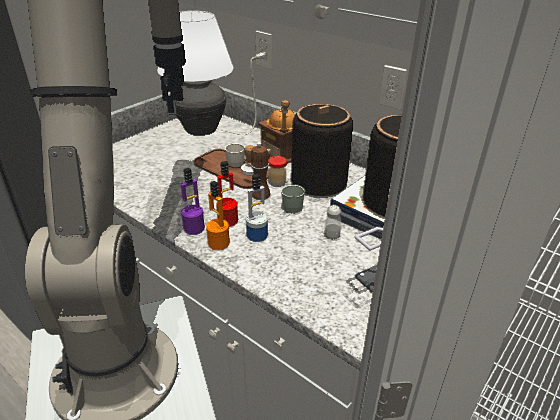

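View pics/top0.png

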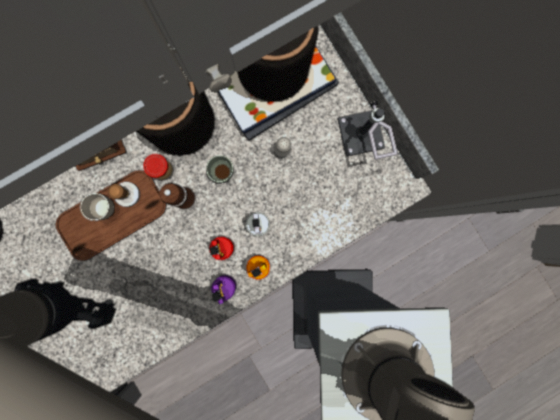

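Candidates: purple tin (side 193,218; top 225,289), orange (side 217,234; top 258,267), red (side 229,210; top 221,248), blue with aluminium lid (side 257,226; top 257,222). The blue one matches. The stand is at top (375,135), side about (370,240). Next is one close crop of both.

Run:
```python
import cv2,numpy as np
s=cv2.imread("pics/side0.png");t=cv2.imread("pics/top0.png")
r=lambda im,x,y,w,h:cv2.resize(im[y:y+h,x:x+w],(400,300),interpolation=cv2.INTER_CUBIC)
cv2.imwrite("pics/crop.png",np.vstack([np.hstack([r(s,200,165,120,90),r(s,300,205,120,90)]),np.hstack([r(t,230,195,60,45),r(t,320,90,120,90)])]))
```

```text
(no output)
```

View pics/crop.png

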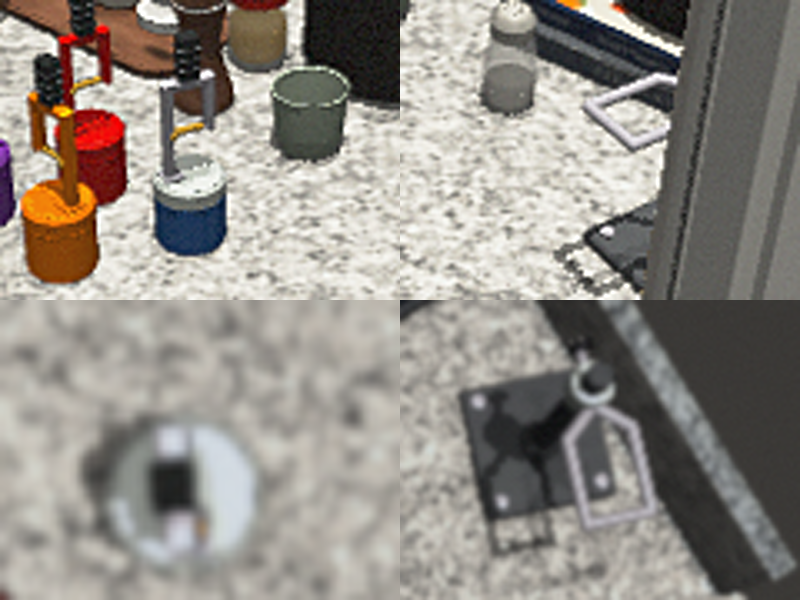

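Crop: the tin's hook runs along the top view's vertical. Its spine is on the robot side (side view 251,217), its nose tip is at side (262,203) and its grip at side (256,182) / top (256,223). The loop's front bar runs (376,157)–(396,154) in top and (355,236)–(370,249) in side, so I'll fit both poses from these.

```bash
cat > h.py <<'E'
import numpy as np
from bench import env
from scipy.optimize import least_squares
C={n:env.get_calibration(n) for n in("side","top")}
def proj(n,P):
    P=np.atleast_2d(P);E=C[n]["extrinsics"];q=P@E[:3,:3].T+E[:3,3];q=q*[1,-1,-1]
    q=q@C[n]["intrinsics"].T;return q[:,:2]/q[:,2:]
def tf(p,L):
    c,s=np.cos(p[2]),np.sin(p[2]);L=np.array(L,float)
    return np.c_[p[0]+c*L[:,0]-s*L[:,1],p[1]+s*L[:,0]+c*L[:,1],L[:,2]]
def fit(p0,obs,nz=False):
    def res(p):
        o=[]
        for n,l,px in obs:
            l=np.array(l,float)
            if nz and l[2]>.1 and l[2]!=.178:l=l+[0,0,p[3]]
            o.append(proj(n,tf(p,[l]))[0]-px)
        return np.ravel(o)
    r=least_squares(res,p0,loss="soft_l1");return r.x,res(r.x).reshape(-1,2).round(1)
def unproj(n,px,z):
    r=least_squares(lambda v:proj(n,[[v[0],v[1],z]])[0]-px,[.5,.1]);return r.x
E
python3 - <<'E'
from h import *
T=[("side",(0,0,.16),(256.1,182.1)),("side",(-.016,0,.062),(251,217)),("side",(.016,0,.094),(262.1,203.4)),
("side",(-.02,0,.15),(248.6,190.5)),("side",(.02,0,.142),(264,188)),
("top",(0,0,.178),(255.8,223)),("top",(.02,0,.142),(255.8,215.5)),("top",(0,0,.06),(257.3,224.3)),("top",(-.02,0,.142),(257.3,231.5))]
p0=list(unproj("top",(257,223),.1))+[0]
print(fit(p0,T))
S=[("top",(-.085,.021,.15),(376.6,157)),("top",(-.085,-.021,.15),(396,153.8)),("top",(0,0,.178),(379.1,113.4)),
("top",(.05,.05,.01),(338,117.6)),("top",(-.05,.05,.01),(347,155.1)),("top",(-.05,-.05,.01),(383.9,147.6)),
("side",(-.085,.021,.15),(356,235.6)),("side",(-.085,-.021,.15),(369.6,248.7)),("side",(-.05,.05,.01),(355.5,275))]
p0=list(unproj("top",(379,113),.178))+[0,0]
p,r=fit(p0,S,True);print(p,r);print("bar",tf(p,[(-.085,0,.15)]))
for n,px in(("pepper",(172,192)),("cup",(219,168)),("salt",(283,146)),("orange",(258,267)),("red",(221,248))):print(n,unproj("top",px,.08))
E
```

```text
(array([0.36613938, 0.29944243, 0.08618607]), array([[-0.3,  0.2],
       [-0.5,  1. ],
       [ 0.3,  0.7],
       [-0.6, -2.7],
       [-0.3, -1. ],
       [ 0.1, -0.4],
       [-0.3, -2.1],
       [ 0.4, -0.6],
       [ 0.2,  1.1]]))
[0.58479788 0.0422562  0.19031881 0.00215956] [[-0.1  0.3]
 [-0.1 -0.5]
 [ 1.4 -1. ]
 [-0.5 -0.7]
 [-0.6  1.4]
 [ 2.   0.7]
 [ 0.3  0.8]
 [ 0.2 -0.8]
 [-1.5 -0.5]]
bar [[0.50133264 0.02617658 0.15      ]]
pepper [0.44016997 0.48696404]
cup [0.49199287 0.38264852]
salt [0.53949978 0.23858624]
orange [0.27014022 0.29993731]
red [0.31394825 0.3807115 ]
```

Emit:
arm_command(
  increments=[
    [-4,-4,0,-0.1],
    [-8.5,-9,0,-0.2],
    [-13.5,-14,0,-0.3],
    [-18.5,-19,0,-0.4],
    [-22.8,-23.5,0,-0.467],
  ],
  fingers=6,
)

```text
time: 0.72
position: [0.3585, 0.3178, 0.2421]
tool_rot: [3.142, 0.0, -3.053]
contact_force: [1.4, -0.0, 0.7]
gripper_width: 0.0599
gripper_force: 0.0
```

Emit:
arm_command(
  increments=[
    [0,0,0,0],
    [0,0,0,0],
    [0,0,0,0],
  ],
)

```text
time: 1.1
position: [0.3571, 0.3215, 0.2422]
tool_rot: [3.141, -0.0, -3.052]
contact_force: [0.1, 0.7, -0.2]
gripper_width: 0.0598
gripper_force: 0.0
```

Emit:
arm_command(
  increments=[
    [-0.7,-2.3,0,0],
    [-0.7,-2.3,0,0],
    [-0.7,-2.3,2,0],
    [-0.7,-2.3,2,0],
  ],
)

```text
time: 1.6
position: [0.3654, 0.2984, 0.2211]
tool_rot: [-3.14, -0.003, -3.053]
contact_force: [0.2, 0.5, 0.1]
gripper_width: 0.0598
gripper_force: 0.0
```

Run:
```python
from h import *
import cv2
s=env.state();print(s["position"],s["tool_rot"])
a=env.get_image("side")[:,:,::-1];b=env.get_image("top")[:,:,::-1]
q=s["position"];print(proj("side",[q]),proj("top",[q]))
r=lambda im,x,y,w,h:cv2.resize(im[y:y+h,x:x+w],(400,400),interpolation=cv2.INTER_CUBIC)
cv2.imwrite("pics/pre.png",np.hstack([r(a,205,130,100,100),r(b,210,170,100,100)]))
```

```text
[0.36542995 0.29836946 0.22109813] [-3.13999586e+00 -2.60573173e-03 -3.05317823e+00]
[[255.18239452 159.49111015]] [[255.74692784 222.41266314]]
```

View pics/pre.png

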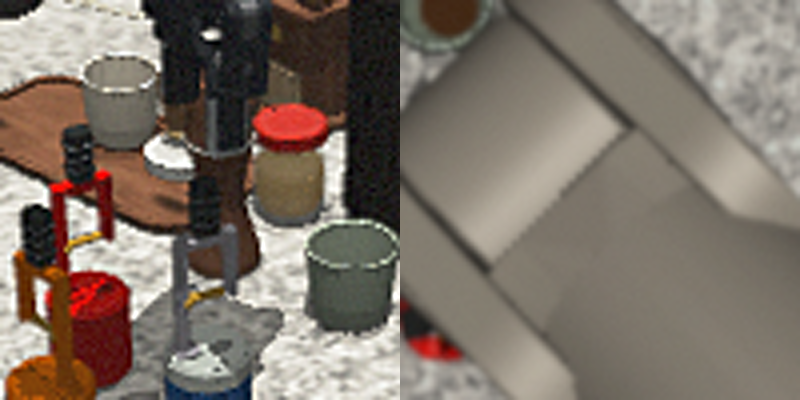

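The crop shows the gripper straight above the blue tin's grip (crop 205,205), with the fingers on either side along y. Descending.

Emit:
arm_command(
  increments=[
    [0,0,2,0],
    [0,0,4,0],
    [0,0,5.5,0],
    [0,0,6.4,0],
    [0,0,6.4,0],
  ],
)

```text
time: 2.33
position: [0.3668, 0.2976, 0.1581]
tool_rot: [-3.141, -0.001, -3.055]
contact_force: [-0.2, 0.6, -0.3]
gripper_width: 0.0602
gripper_force: 0.0
```

Emit:
arm_command(
  increments=[
    [0,0,0,0],
    [0,0,0,0],
    [0,0,0,0],
    [0,0,0,0],
    [0,0,0,0],
  ],
  fingers=0,
  grip_force=60,
)

```text
time: 2.95
position: [0.3672, 0.2983, 0.1588]
tool_rot: [3.14, 0.001, -3.055]
contact_force: [-0.5, 0.7, 1.7]
gripper_width: 0.0132
gripper_force: 60.2
```

Run:
```python
from h import *
import cv2
s=env.state();print(s["position"],s["tool_rot"],s["gripper_width"],s["gripper_force"],s["contact_force"],s["moment"])
a=env.get_image("side")[:,:,::-1]
cv2.imwrite("pics/grasp.png",cv2.resize(a[140:260,200:320],(600,600),interpolation=cv2.INTER_CUBIC))
```

```text
[0.36722305 0.29831824 0.15877892] [ 3.14026263e+00  9.35000053e-04 -3.05514056e+00] 0.013174445317727851 60.183008909225464 [-0.53606961  0.67185735  1.71018181] [0.42623133 0.06174284 0.00204599]
```

View pics/grasp.png

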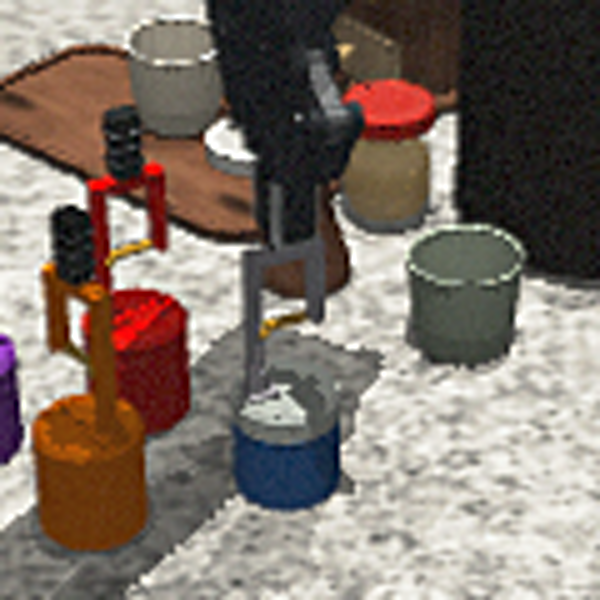

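The grasp is good: pads on the black grip (crop 290,215), width 13 mm. Lifting, then carrying to 70 mm in front of the bar.

Emit:
arm_command(
  increments=[
    [0,0,-1,0],
    [0,0,-3,0],
    [0,0,-5,0],
    [0,0,-7,0],
    [0,0,-7.8,0],
  ],
)

```text
time: 3.62
position: [0.3671, 0.2972, 0.2371]
tool_rot: [3.142, 0.001, -3.056]
contact_force: [0.5, -0.2, -2.9]
gripper_width: 0.0128
gripper_force: 59.6
```

```bash
cat >> h.py <<'E'
def delta(x,y,z,yaw):
    s=env.state();p=s["position"];w=s["tool_rot"][2];d=np.array([x,y,z])-p
    R=np.array([[np.cos(w),np.sin(w),0],[np.sin(w),-np.cos(w),0],[0,0,-1]])
    t=(yaw-w+np.pi)%(2*np.pi)-np.pi
    print("pos",p.round(4),"yaw",w.round(3),"F",s["contact_force"].round(1),"M",s["moment"].round(2),"inc cm",(R@d*100).round(2),"roll",round(-t,3))
E
python3 - <<'E'
from h import *
delta(.4326,.013,.236,.1903+np.pi)
print(env.state()["joint_positions"])
E
```

```text
pos [0.3671 0.2972 0.2371] yaw -3.056 F [ 0.5 -0.2 -2.9] M [-0.02 -0.03 -0.02] inc cm [ -4.08 -28.88   0.11] roll -0.104
[-0.90257285  0.08238916  0.13929984  1.95438205 -0.01239331  1.10514955
  0.89857533]
```

Emit:
arm_command(
  increments=[
    [-0.5,-4,0,-0.02],
    [-1.4,-10,0,-0.04],
    [-2.3,-16,0,-0.06],
    [-3.2,-22,0,-0.08],
    [-3.8,-26.5,0,-0.1],
  ],
)

```text
time: 4.25
position: [0.427, 0.0337, 0.2358]
tool_rot: [-3.141, -0.001, -2.957]
contact_force: [0.5, 0.2, -2.1]
gripper_width: 0.0131
gripper_force: 59.5
```

Emit:
arm_command(
  increments=[
    [0,0,0,0],
    [0,0,0,0],
    [0,0,0,0],
  ],
)

```text
time: 4.62
position: [0.4272, 0.0382, 0.236]
tool_rot: [3.141, -0.001, -2.953]
contact_force: [-0.2, 0.5, -3.1]
gripper_width: 0.013
gripper_force: 59.6
```

Run:
```python
from h import *
import cv2
delta(.4326,.013,.236,.1903+np.pi)
a=env.get_image("side")[:,:,::-1];b=env.get_image("top")[:,:,::-1]
r=lambda im,x,y,w,h:cv2.resize(im[y:y+h,x:x+w],(400,400),interpolation=cv2.INTER_CUBIC)
cv2.imwrite("pics/pre2.png",np.hstack([r(a,280,170,100,100),r(b,320,90,120,120)]))
```

```text
pos [0.4272 0.0382 0.236 ] yaw -2.953 F [-0.2  0.5 -3.1] M [ 0.02 -0.    0.01] inc cm [-0.06 -2.58 -0.  ] roll -0.001
```

View pics/pre2.png

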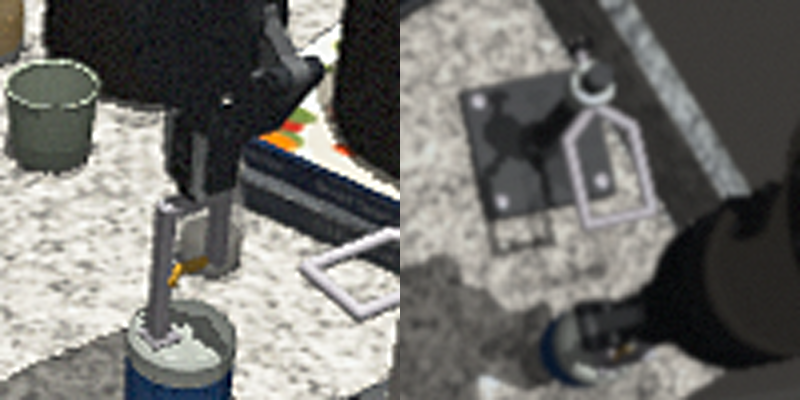

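The tin hangs straight in the gripper at (320,250) in side, the loop is ahead of it with its corner at side (355,237), and the heights look right. Aligning in y, then part of the approach.

Emit:
arm_command(
  increments=[
    [0,-1.3,0,0],
    [0,-2.6,0,0],
    [0,-2.6,0,0],
    [-1.5,-2.6,0,0],
    [-3,-2.6,0,0],
  ],
)

```text
time: 5.35
position: [0.4634, 0.0177, 0.2365]
tool_rot: [3.141, 0.001, -2.954]
contact_force: [0.3, 0.1, -3.0]
gripper_width: 0.0131
gripper_force: 59.6
```

Emit:
arm_command(
  increments=[
    [0,0,0,0],
    [0,0,0,0],
  ],
)

```text
time: 5.6
position: [0.4617, 0.017, 0.236]
tool_rot: [-3.141, -0.001, -2.955]
contact_force: [-0.1, -0.0, -2.8]
gripper_width: 0.0127
gripper_force: 59.7
```

Run:
```python
from h import *
import cv2
delta(.5013,.0262,.236,.1903+np.pi)
p=env.state()["position"];P=[p[0],p[1],.19]
L=np.array([(-.02,0,.142),(.02,0,.142),(.016,0,.094),(-.016,0,.062),(.0275,0,.06),(-.0275,0,.06),(0,.0275,.06),(0,-.0275,.06)])+[0,0,p[2]-.1588]
a=env.get_image("side")[:,:,::-1].copy();b=env.get_image("top")[:,:,::-1].copy()
B=[(.4973,.0469,.152),(.5053,.0055,.152)]
S=6
def draw(n,im,x,y,w,h):
    o=cv2.resize(im[y:y+h,x:x+w],(400,400),interpolation=cv2.INTER_CUBIC);k=400/w
    for q in proj(n,np.vstack([tf(P,L),B])):
        cv2.circle(o,tuple(int(v) for v in ((q-[x,y]+.5)*k)),3,(0,255,0),1)
    return o
cv2.imwrite("pics/ins.png",np.hstack([draw("side",a,300,170,90,90),draw("top",b,350,120,80,80)]))
```

```text
pos [0.4617 0.017  0.236 ] yaw -2.955 F [-0.1 -0.  -2.8] M [-0.    0.   -0.01] inc cm [-4.06  0.17 -0.  ] roll -0.004
```

View pics/ins.png

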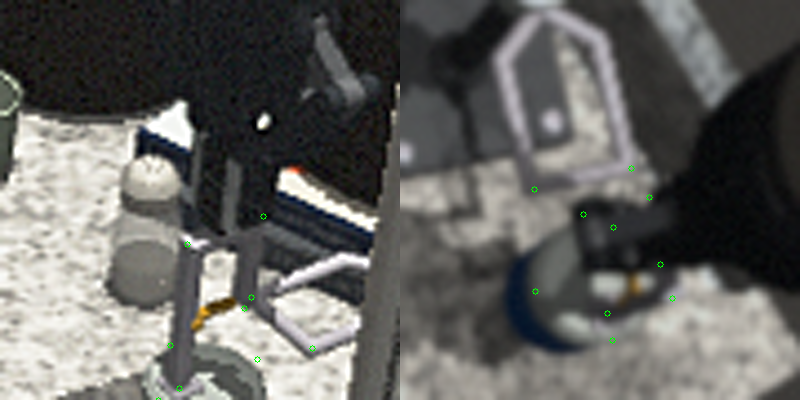

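Run:
```python
from h import *
import cv2
p=env.state()["position"];P=[p[0],p[1],.19]
N="crown-x crown+x nosetip spinebase lid+x lid-x lid+y lid-y gate grip".split()
L=np.array([(-.02,0,.142),(.02,0,.142),(.016,0,.094),(-.016,0,.062),(.0275,0,.06),(-.0275,0,.06),(0,.0275,.06),(0,-.0275,.06),(0,0,.098),(0,0,.17)])+[0,0,p[2]-.1588]
a=(proj("side",tf(P,L))-[300,170])*400/90;b=(proj("top",tf(P,L))-[350,120])*5+[400,0]
for n,u,v in zip(N,a,b):print(n,u.round(),v.round())
im=env.get_image("top")[:,:,::-1]
cv2.imwrite("pics/top2.png",cv2.resize(im[140:200,360:420],(600,600),interpolation=cv2.INTER_CUBIC))
```

```text
crown-x [185. 242.] [671. 297.]
crown+x [261. 214.] [647. 195.]
nosetip [242. 306.] [612. 226.]
spinebase [177. 386.] [606. 312.]
lid+x [255. 358.] [581. 213.]
lid-x [156. 399.] [610. 339.]
lid+y [168. 344.] [533. 289.]
lid-y [245. 414.] [658. 263.]
gate [214. 310.] [624. 263.]
grip [230. 173.] [684. 234.]
```

View pics/top2.png

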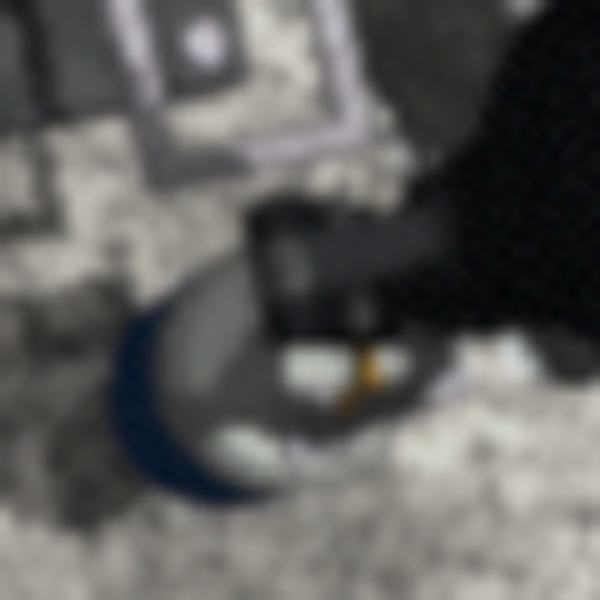

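Top crop: the tin agrees with the prediction within about 1 mm (spine 290,440; lid's left edge 165,390), and the bar's middle is at crop (250,153). Inserting under the gate.

Emit:
arm_command(
  increments=[
    [-1,0.3,0,0],
    [-2,0.3,0,0],
    [-3,0.3,0,0],
    [-3.6,0.3,0,0],
    [-4.1,0.3,0,0],
  ],
)

```text
time: 6.38
position: [0.5021, 0.0275, 0.2362]
tool_rot: [-3.142, -0.0, -2.955]
contact_force: [0.5, 0.3, -3.2]
gripper_width: 0.0132
gripper_force: 59.7
```

Emit:
arm_command(
  increments=[
    [-0.2,0,0,0],
    [-0.4,0,0,0],
    [-0.4,0,0,0],
  ],
)

```text
time: 6.75
position: [0.5056, 0.0282, 0.2363]
tool_rot: [3.141, 0.0, -2.955]
contact_force: [-0.1, 0.5, -2.8]
gripper_width: 0.0133
gripper_force: 59.7
```

Emit:
arm_command(
  increments=[
    [-0.1,0,0,0],
    [-0.2,0,0,0],
    [-0.2,0,0,0],
  ],
)

```text
time: 7.12
position: [0.5076, 0.0286, 0.2363]
tool_rot: [3.142, 0.0, -2.955]
contact_force: [-0.7, 0.5, -3.4]
gripper_width: 0.0132
gripper_force: 59.7
```

Emit:
arm_command(
  increments=[
    [-0.1,0,0,0],
    [-0.1,0,0,0],
  ],
)

```text
time: 7.38
position: [0.5086, 0.0288, 0.2363]
tool_rot: [3.142, 0.0, -2.955]
contact_force: [0.5, -0.4, -3.0]
gripper_width: 0.013
gripper_force: 59.7
```

Emit:
arm_command(
  increments=[
    [-0.1,0,0,0],
    [-0.1,0,0,0],
  ],
)

```text
time: 7.62
position: [0.5096, 0.029, 0.2363]
tool_rot: [3.142, 0.0, -2.955]
contact_force: [0.0, -0.8, -2.7]
gripper_width: 0.0131
gripper_force: 59.7
```

Emit:
arm_command(
  increments=[
    [-0.1,0,0,0],
    [-0.1,0,0,0],
  ],
)

```text
time: 7.88
position: [0.5106, 0.0291, 0.2363]
tool_rot: [3.142, 0.0, -2.955]
contact_force: [0.1, -0.4, -2.3]
gripper_width: 0.0131
gripper_force: 59.7
```

Emit:
arm_command(
  increments=[
    [-0.1,0,0,0],
    [-0.1,0,0,0],
  ],
)

```text
time: 8.12
position: [0.5113, 0.0292, 0.2362]
tool_rot: [3.141, -0.001, -2.955]
contact_force: [-1.5, -0.5, -3.1]
gripper_width: 0.0132
gripper_force: 59.7
```

Emit:
arm_command(
  increments=[
    [-0.1,0,0,0],
    [-0.1,0,0,0],
  ],
)

```text
time: 8.38
position: [0.5118, 0.0293, 0.2361]
tool_rot: [3.141, -0.002, -2.955]
contact_force: [-1.9, -0.0, -2.4]
gripper_width: 0.0128
gripper_force: 59.8
```

Emit:
arm_command(
  increments=[
    [-0.1,0,0,0],
    [-0.1,0,0,0],
  ],
)

```text
time: 8.62
position: [0.5123, 0.0294, 0.236]
tool_rot: [3.141, -0.003, -2.955]
contact_force: [-4.6, -0.1, -1.3]
gripper_width: 0.0131
gripper_force: 60.0
```

Emit:
arm_command(
  increments=[
    [-0.1,0,0,0],
    [-0.1,0,0,0],
  ],
)

```text
time: 8.88
position: [0.513, 0.0297, 0.2357]
tool_rot: [3.141, -0.004, -2.955]
contact_force: [-5.3, -1.0, -0.2]
gripper_width: 0.0133
gripper_force: 59.9
```

Spine contact felt at TCP x ≈ 0.511 (bar at tin x −8). Backing off to centre, then pressing down.

Emit:
arm_command(
  increments=[
    [0.4,0,0,0],
    [0.8,0,0,0],
    [1.2,0,0,0],
    [1.2,0,0,0],
    [1.2,0,0,0],
  ],
)

```text
time: 9.5
position: [0.503, 0.0277, 0.2365]
tool_rot: [3.141, 0.001, -2.955]
contact_force: [-0.5, 0.1, -3.5]
gripper_width: 0.013
gripper_force: 59.6
```

Emit:
arm_command(
  increments=[
    [0,0,0.3,0],
    [0,0,0.6,0],
    [0,0,0.9,0],
    [0,0,0.9,0],
  ],
)

```text
time: 10.0
position: [0.5024, 0.0276, 0.2269]
tool_rot: [-3.142, -0.001, -2.955]
contact_force: [-0.2, -0.2, -3.3]
gripper_width: 0.0128
gripper_force: 59.6
```

Emit:
arm_command(
  increments=[
    [0,0,0.2,0],
    [0,0,0.4,0],
    [0,0,0.4,0],
  ],
)

```text
time: 10.38
position: [0.5025, 0.0276, 0.2231]
tool_rot: [3.141, -0.0, -2.955]
contact_force: [0.3, 0.1, -2.4]
gripper_width: 0.0132
gripper_force: 59.6
```

Emit:
arm_command(
  increments=[
    [0,0,0.1,0],
    [0,0,0.2,0],
    [0,0,0.2,0],
  ],
)

```text
time: 10.75
position: [0.5026, 0.0276, 0.2212]
tool_rot: [3.142, -0.0, -2.955]
contact_force: [-0.3, -0.6, -4.2]
gripper_width: 0.013
gripper_force: 59.6
```

Emit:
arm_command(
  increments=[
    [0,0,0.1,0],
    [0,0,0.2,0],
    [0,0,0.2,0],
  ],
)

```text
time: 11.12
position: [0.5026, 0.0276, 0.2192]
tool_rot: [3.141, -0.0, -2.955]
contact_force: [0.4, -0.5, -2.9]
gripper_width: 0.0132
gripper_force: 59.6
```

Emit:
arm_command(
  increments=[
    [0,0,0.1,0],
    [0,0,0.2,0],
    [0,0,0.2,0],
  ],
)

```text
time: 11.5
position: [0.5026, 0.0276, 0.2172]
tool_rot: [3.142, -0.0, -2.955]
contact_force: [-0.0, 0.6, -3.5]
gripper_width: 0.0126
gripper_force: 59.6
```

Emit:
arm_command(
  increments=[
    [0,0,0.1,0],
    [0,0,0.2,0],
    [0,0,0.2,0],
  ],
)

```text
time: 11.88
position: [0.5028, 0.0277, 0.2156]
tool_rot: [3.141, 0.0, -2.955]
contact_force: [-0.1, 0.5, 0.2]
gripper_width: 0.0133
gripper_force: 59.9
```

Emit:
arm_command(
  increments=[
    [0,0,0.15,0],
    [0,0,0.3,0],
    [0,0,0.45,0],
    [0,0,0.6,0],
  ],
)

```text
time: 12.38
position: [0.5028, 0.0276, 0.2095]
tool_rot: [3.141, 0.001, -2.955]
contact_force: [-1.4, -1.1, 4.2]
gripper_width: 0.0134
gripper_force: 60.4
```

Emit:
arm_command(
  increments=[
    [0,0,0.15,0],
    [0,0,0.3,0],
    [0,0,0.45,0],
    [0,0,0.6,0],
  ],
)

```text
time: 12.88
position: [0.5024, 0.0274, 0.2032]
tool_rot: [-3.142, -0.001, -2.955]
contact_force: [-3.2, -0.0, 4.5]
gripper_width: 0.0131
gripper_force: 60.6
```

Emit:
arm_command(
  increments=[
    [0,0,0.15,0],
    [0,0,0.3,0],
    [0,0,0.45,0],
    [0,0,0.6,0],
  ],
)

```text
time: 13.38
position: [0.5022, 0.0276, 0.1968]
tool_rot: [3.142, -0.001, -2.955]
contact_force: [-3.7, -1.5, 2.3]
gripper_width: 0.013
gripper_force: 60.5
```

Emit:
arm_command(
  increments=[
    [0,0,0.15,0],
    [0,0,0.3,0],
    [0,0,0.45,0],
    [0,0,0.6,0],
  ],
)

```text
time: 13.88
position: [0.5024, 0.0276, 0.1909]
tool_rot: [3.141, -0.001, -2.955]
contact_force: [-2.9, -0.9, 0.6]
gripper_width: 0.0129
gripper_force: 60.3
```

Emit:
arm_command(
  increments=[
    [0,0,0.15,0],
    [0,0,0.3,0],
    [0,0,0.3,0],
  ],
)

```text
time: 14.25
position: [0.5012, 0.0274, 0.1872]
tool_rot: [3.141, -0.004, -2.955]
contact_force: [-5.6, -0.9, -3.6]
gripper_width: 0.013
gripper_force: 59.7
```

Emit:
arm_command(
  increments=[
    [0,0,0.15,0],
    [0,0,0.3,0],
    [0,0,0.3,0],
  ],
)

```text
time: 14.62
position: [0.5039, 0.028, 0.1857]
tool_rot: [-3.141, 0.003, -2.955]
contact_force: [0.5, -0.6, -3.7]
gripper_width: 0.0129
gripper_force: 59.8
```

The side load has vanished, so the gate has sprung shut with the bar about 24 mm above the pin. Raising for the tug.

Emit:
arm_command(
  increments=[
    [0,0,0,0],
    [0,0,-0.4,0],
    [0,0,-0.8,0],
    [0,0,-1.2,0],
    [0,0,-1.2,0],
  ],
)

```text
time: 15.25
position: [0.5031, 0.0277, 0.1978]
tool_rot: [3.141, 0.001, -2.955]
contact_force: [0.6, -0.0, -2.9]
gripper_width: 0.0131
gripper_force: 59.8
```

Emit:
arm_command(
  increments=[
    [0,0,-0.1,0],
    [0,0,-0.2,0],
    [0,0,-0.2,0],
  ],
)

```text
time: 15.62
position: [0.5027, 0.0276, 0.1993]
tool_rot: [3.142, 0.0, -2.955]
contact_force: [1.3, -0.2, -3.2]
gripper_width: 0.0129
gripper_force: 59.8
```

Emit:
arm_command(
  increments=[
    [0,0,-0.1,0],
    [0,0,-0.1,0],
  ],
)

```text
time: 15.88
position: [0.5027, 0.0276, 0.2004]
tool_rot: [3.142, 0.0, -2.955]
contact_force: [0.2, -0.7, -3.4]
gripper_width: 0.0134
gripper_force: 59.8
```

Emit:
arm_command(
  increments=[
    [0,0,-0.1,0],
    [0,0,-0.1,0],
  ],
)

```text
time: 16.12
position: [0.5027, 0.0276, 0.2014]
tool_rot: [3.142, 0.0, -2.955]
contact_force: [0.2, -0.1, -2.8]
gripper_width: 0.0129
gripper_force: 59.8
```

Emit:
arm_command(
  increments=[
    [0,0,-0.1,0],
    [0,0,-0.1,0],
  ],
)

```text
time: 16.38
position: [0.5026, 0.0276, 0.2022]
tool_rot: [3.142, -0.0, -2.955]
contact_force: [-0.1, 0.2, -3.5]
gripper_width: 0.0131
gripper_force: 59.7
```

Emit:
arm_command(
  increments=[
    [0,0,-0.05,0],
    [0,0,-0.05,0],
  ],
)

```text
time: 16.62
position: [0.5025, 0.0276, 0.2025]
tool_rot: [3.142, -0.0, -2.955]
contact_force: [1.0, -0.2, -5.7]
gripper_width: 0.0129
gripper_force: 59.5
```

Emit:
arm_command(
  increments=[
    [0,0,-0.05,0],
    [0,0,-0.05,0],
  ],
)

```text
time: 16.88
position: [0.5024, 0.0277, 0.2028]
tool_rot: [-3.142, -0.001, -2.955]
contact_force: [1.0, 0.3, -10.4]
gripper_width: 0.013
gripper_force: 59.0
```

Emit:
arm_command(
  increments=[
    [0,0,-0.03,0],
    [0,0,-0.03,0],
    [0,0,-0.03,0],
    [0,0,-0.03,0],
  ],
)

```text
time: 17.38
position: [0.5023, 0.0276, 0.2031]
tool_rot: [3.142, -0.001, -2.955]
contact_force: [2.6, 1.1, -15.5]
gripper_width: 0.0128
gripper_force: 58.4
```

Emit:
arm_command(
  increments=[
    [0,0,0,0],
    [0,0,0,0],
  ],
)

```text
time: 17.62
position: [0.5023, 0.0276, 0.2032]
tool_rot: [3.142, -0.001, -2.955]
contact_force: [3.0, -0.4, -17.0]
gripper_width: 0.013
gripper_force: 58.4
```

The tug held at about 12–13 N. Lowering.

Emit:
arm_command(
  increments=[
    [0,0,0.4,0],
    [0,0,0.9,0],
    [0,0,1.4,0],
    [0,0,1.9,0],
    [0,0,2.2,0],
  ],
)

```text
time: 18.25
position: [0.5026, 0.0276, 0.1813]
tool_rot: [3.141, -0.0, -2.955]
contact_force: [0.0, 0.9, -3.3]
gripper_width: 0.0128
gripper_force: 60.0
```

Emit:
arm_command(
  increments=[
    [0,0,0.1,0],
    [0,0,0.1,0],
  ],
)

```text
time: 18.5
position: [0.5027, 0.0276, 0.1806]
tool_rot: [3.142, 0.0, -2.955]
contact_force: [1.2, 0.0, -1.8]
gripper_width: 0.013
gripper_force: 60.0
```

Emit:
arm_command(
  increments=[
    [0,0,0.1,0],
    [0,0,0.1,0],
  ],
)

```text
time: 18.75
position: [0.5026, 0.0277, 0.1796]
tool_rot: [3.141, 0.0, -2.955]
contact_force: [-0.4, 0.1, -3.2]
gripper_width: 0.0128
gripper_force: 60.0
```

Emit:
arm_command(
  increments=[
    [0,0,0.05,0],
    [0,0,0.05,0],
  ],
)

```text
time: 19.0
position: [0.5026, 0.0276, 0.1791]
tool_rot: [3.142, -0.0, -2.955]
contact_force: [0.2, 0.3, -2.8]
gripper_width: 0.0128
gripper_force: 60.0
```

Emit:
arm_command(
  increments=[
    [0,0,0.05,0],
    [0,0,0.05,0],
  ],
)

```text
time: 19.25
position: [0.5027, 0.0277, 0.1786]
tool_rot: [3.141, 0.0, -2.955]
contact_force: [-0.6, -0.2, -3.6]
gripper_width: 0.0129
gripper_force: 60.0
```

Emit:
arm_command(
  increments=[
    [0,0,0.05,0],
    [0,0,0.05,0],
  ],
)

```text
time: 19.5
position: [0.5026, 0.0276, 0.178]
tool_rot: [3.142, -0.0, -2.955]
contact_force: [-0.0, -0.3, -2.5]
gripper_width: 0.0131
gripper_force: 60.0
```

Emit:
arm_command(
  increments=[
    [0,0,0.05,0],
    [0,0,0.05,0],
  ],
)

```text
time: 19.75
position: [0.5026, 0.0276, 0.1775]
tool_rot: [3.142, -0.0, -2.955]
contact_force: [0.8, 0.8, -3.9]
gripper_width: 0.0132
gripper_force: 60.0
```

Emit:
arm_command(
  increments=[
    [0,0,0.05,0],
    [0,0,0.05,0],
  ],
)

```text
time: 20.0
position: [0.5026, 0.0276, 0.1771]
tool_rot: [3.141, -0.0, -2.955]
contact_force: [0.1, -0.9, -3.1]
gripper_width: 0.0127
gripper_force: 60.0
```

Emit:
arm_command(
  increments=[
    [0,0,0.05,0],
    [0,0,0.05,0],
  ],
)

```text
time: 20.25
position: [0.5027, 0.0277, 0.1768]
tool_rot: [3.141, 0.0, -2.955]
contact_force: [-1.2, 0.2, -0.5]
gripper_width: 0.0133
gripper_force: 60.3
```

Emit:
arm_command(
  increments=[
    [0,0,0.05,0],
    [0,0,0.05,0],
  ],
)

```text
time: 20.5
position: [0.5028, 0.0276, 0.1766]
tool_rot: [3.141, 0.0, -2.956]
contact_force: [-2.4, 0.5, 4.2]
gripper_width: 0.0135
gripper_force: 60.9
```

Emit:
arm_command(
  increments=[
    [0,0,0.05,0],
    [0,0,0.05,0],
  ],
)

```text
time: 20.75
position: [0.5028, 0.0276, 0.1765]
tool_rot: [3.141, 0.0, -2.955]
contact_force: [-3.6, -0.4, 6.9]
gripper_width: 0.013
gripper_force: 61.6
```

Emit:
arm_command(
  increments=[
    [0,0,-0.08,0],
    [0,0,-0.08,0],
    [0,0,-0.08,0],
  ],
)

```text
time: 21.12
position: [0.5028, 0.0276, 0.1766]
tool_rot: [3.141, 0.0, -2.955]
contact_force: [-2.0, -0.5, 4.9]
gripper_width: 0.0133
gripper_force: 61.1
```

Emit:
arm_command(
  increments=[
    [0,0,0,0],
    [0,0,0,0],
    [0,0,0,0],
  ],
  grip_force=20,
)

```text
time: 21.5
position: [0.5028, 0.0277, 0.1766]
tool_rot: [3.141, 0.0, -2.955]
contact_force: [-2.0, -0.0, 5.1]
gripper_width: 0.0129
gripper_force: 61.1
```

Emit:
arm_command(
  increments=[
    [0,0,0,0],
    [0,0,0,0],
    [0,0,0,0],
  ],
  fingers=1.7,
)

```text
time: 21.88
position: [0.5027, 0.0277, 0.1762]
tool_rot: [-3.142, 0.0, -2.955]
contact_force: [0.1, -0.8, 0.4]
gripper_width: 0.017
gripper_force: 0.0
```

Emit:
arm_command(
  increments=[
    [0,0,0,0],
    [0,0,0,0],
    [0,0,0,0],
    [0,0,0,0],
  ],
  fingers=4.5,
)

```text
time: 22.38
position: [0.5027, 0.0276, 0.1764]
tool_rot: [3.141, 0.0, -2.955]
contact_force: [0.4, -0.2, -0.4]
gripper_width: 0.0451
gripper_force: 0.0
```

Run:
```python
from h import *
import cv2
delta(.5013,.0262,.236,.1903+np.pi)
a=env.get_image("side")[:,:,::-1];b=env.get_image("top")[:,:,::-1]
r=lambda im,x,y,w,h:cv2.resize(im[y:y+h,x:x+w],(400,400),interpolation=cv2.INTER_CUBIC)
cv2.imwrite("pics/rel.png",np.hstack([r(a,300,190,100,100),r(b,340,100,90,90)]))
```

```text
pos [0.5027 0.0276 0.1764] yaw -2.955 F [ 0.4 -0.2 -0.4] M [-0.07  0.01 -0.01] inc cm [ 0.16 -0.11 -5.96] roll -0.004
```

View pics/rel.png

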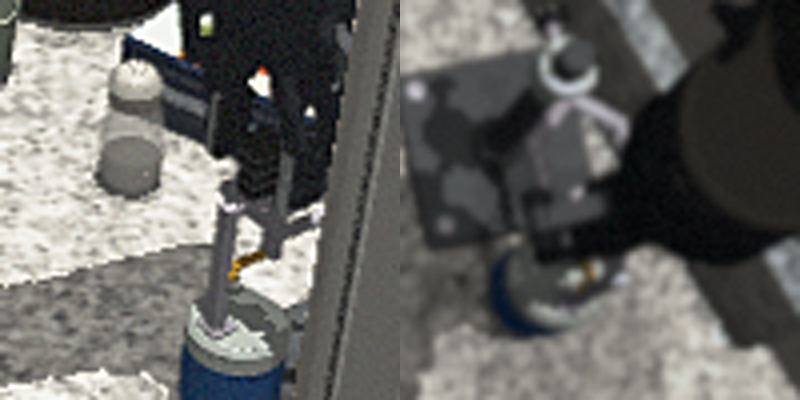

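The tin hangs from the loop at side (355,250): the bar is under the crown, the brass gate is shut (crop 245,263), and the fingers are open and clear. Withdrawing straight up.

Emit:
arm_command(
  increments=[
    [0,0,-1,0],
    [0,0,-2.5,0],
    [0,0,-4.5,0],
    [0,0,-7,0],
    [0,0,-9,0],
  ],
)

```text
time: 23.1
position: [0.5032, 0.0275, 0.2687]
tool_rot: [3.141, 0.003, -2.956]
contact_force: [1.3, 0.5, -0.3]
gripper_width: 0.0452
gripper_force: 0.0
```

Emit:
arm_command(
  increments=[
    [0,0,0,0],
    [0,0,0,0],
    [0,0,0,0],
    [0,0,0,0],
    [0,0,0,0],
  ],
)

```text
time: 23.72
position: [0.5025, 0.0276, 0.266]
tool_rot: [-3.142, -0.001, -2.955]
contact_force: [1.4, 0.4, -0.0]
gripper_width: 0.045
gripper_force: 0.0
```

Emit:
arm_command(
  increments=[
    [0,0,0,0],
    [0,0,0,0],
    [0,0,0,0],
    [0,0,0,0],
    [0,0,0,0],
  ],
)

```text
time: 24.35
position: [0.5027, 0.0276, 0.2664]
tool_rot: [3.141, 0.0, -2.955]
contact_force: [-0.2, -0.4, 0.5]
gripper_width: 0.0449
gripper_force: 0.0
```

Run:
```python
from h import *
import cv2
a=env.get_image("side");env.state()
for i in range(20): b=env.get_image("side")
print("motion",cv2.absdiff(a[200:300,320:370],b[200:300,320:370]).mean())
cv2.imwrite("pics/fin.png",cv2.resize(b[190:290,300:400,::-1],(500,500),interpolation=cv2.INTER_CUBIC))
```

```text
motion 2.778
```

View pics/fin.png

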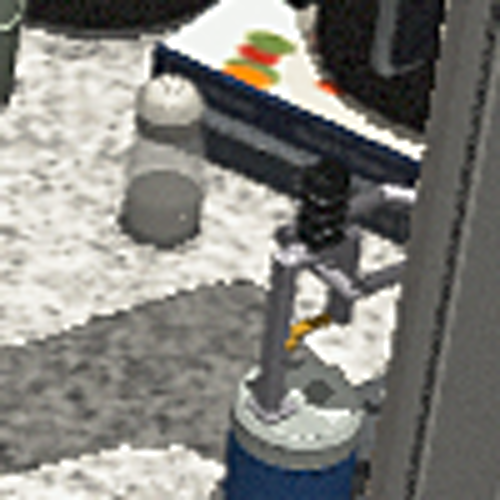

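The tin hangs upright from the bar with the gate shut (crop 305,330), and the gripper is clear. Handing in.

```bash
python3 -c "
from bench import env
print(env.close_job())"
```

```text
the job is handed in; nothing more can be done
None
```

The blue tea tin hangs from the loop's front bar with its gate shut, after a tug of about 12–13 N by the wrist force reading; the gripper is clear and the job is handed in, though no verdict was returned.

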